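# Fit and lock the grow-rack relays

## Robot

A 7-joint arm with a two-finger parallel gripper is mounted at the origin on the work surface. World frame = base frame: x ahead of the robot, y to its left, z up, the work surface at z = 0. Lengths are in m, angles in rad, forces in N, time in s.
With the tool pointing down it reaches from about 0.425 to 0.875 m from the base axis. Payload 4.7 kg.
Tool frame: the origin (TCP) lies at the very end of the fingers, on their centre line; the grasp point (between the pads) lies 19 mm behind it; z points along the fingers, y is the direction in which the jaws open and shut (so a half turn about z gives the same grasp; the last joint's range is limited). The gripper opens to 87 mm and grips with 3 to 60 N. Pads are 19 mm wide; open, the fingers measure 117 mm over their backs; the gripper's body (75 mm by 190 mm) begins 51 mm behind the grasp point.
Start: joints at [1.166, 0.321, -0.07, 1.45, 0.023, 1.371, -0.057], TCP at [0.264, -0.594, 0.223] pointing down, gripper open.
Joint ranges: [-2.86, 2.86], [-0.3, 2.09], [-1.38, 1.24], [0.06, 2.45], [-1.56, 4.7], [0.09, 2.05], [-2.69, 2.69]. Speed limits (rad/s): [2.57, 2.57, 3.14, 3.14, 3.14, 3.14, 3.14].

## Interface

Orientations are given as a rotation vector (axis times angle).
In Python, from bench import * gives the robot as it stands.
- The arm moves only by the shell command python3 -m jog 'ROWS' [OPENING] [FORCE]. ROWS is JSON, a list of rows, each a list of 4 numbers: the shift along the world's x, y, z in mm, then the turn about the world's z in rad. In form: [[x, y, z, twist], ...]. A call has exactly 8 rows; each row is the pose to reach, as a shift and turn from the pose commanded when the call began; what a row does not reach only later rows make up. A row lasts 1/8 s, in which the tool goes at most 62.5 mm and 10.7 degrees, less where a joint would pass 70% of its speed; a pose out of reach is approached as far as the arm can. A call with a gripper value outside its range is refused whole. OPENING is the opening, from -1 (shut) to 1 (fully open), set as the call begins (- or left out, the last holds). The fingers move at their own pace and stop on an object; FORCE is the grip in N (left out, the last holds). Time passes only in rows, so rows that repeat a pose let the fingers close, or fill a call up. It gives the time, the measured TCP pose, the force and the opening at its end, in the units of the state.
- get_state(): the state, without advancing time (a new reading comes with each control period).
- get_image(name): name is "scene" or "top" or "wrist"; returns a dict with "image" (384x512x3 uint8, red, green, blue), "fx", "fy", "cx", "cy" (pixels), "position" and "rotation" of the camera in the world; the wrist camera has in their place "tool_from_camera" (4x4, takes a point from camera to tool coordinates, whose origin is the TCP and whose axes are the flange's). Camera axes: x right, y down, z forward; pixel columns grow to the right and rows downward; lengths in m; the calibration is good to about 2 mm. A picture is of the moment at which its call begins: read the wrist's pose just before it. There is no depth.
- close_job(): hands the job in, once; it reports no verdict.
The state is a dict: "time": time; "joint_positions": joint angles; "qd": joint speeds; "joint_torque": joint torques, N m; "position": TCP position; "tool_rot": TCP orientation; "ft_force": force on the tool from outside, world axes, zero at the start; "torque": the same for the moment, N m; "grip_width": opening from 0.0 (shut) to 1.0 (fully open).
Only numpy, scipy, OpenCV 4.12 (cv2) and the standard library are available. Lean on these libraries where they do the work, as an engineer would, in place of code of your own. Each camera call takes 0.05 s, during which the arm holds its last target. There are 200 camera calls.

## Task

Get the grow rack's relay base ready: of the relays standing on the bench, plug every one that fits the sockets fully down into a socket of its own (any socket) and swing that socket's locking lever shut over it. Only when all of them are locked in, throw the isolator lever right over, away from the robot, to switch on. Put the odd-size relays, slim and wide, into the spares tray at any time, and neither shift nor knock over the other things on the bench.

Things in the scene. Friction and masses are not known exactly. Their poses are not given: they have to be found in the camera images.
- relay1_mid (a point): plug-in relay that fits the sockets (may be absent): grey upright block with a paper-white top, 42 (its x) x 34 (its y) x 50 mm tall, 60 to 130 g, its lowest 6 mm a black foot 38 x 30 mm, heavy, so that it stands firmly; the point is its centre, 25 mm above its underside; z is its upright axis; either way round fits
- relay2_mid (a point): plug-in relay that fits the sockets (may be absent): grey upright block with a paper-white top, 42 (its x) x 34 (its y) x 50 mm tall, 60 to 130 g, its lowest 6 mm a black foot 38 x 30 mm, heavy, so that it stands firmly; the point is its centre, 25 mm above its underside; z is its upright axis; either way round fits
- relay3_mid (a point): plug-in relay that fits the sockets (may be absent): grey upright block with a paper-white top, 42 (its x) x 34 (its y) x 50 mm tall, 60 to 130 g, its lowest 6 mm a black foot 38 x 30 mm, heavy, so that it stands firmly; the point is its centre, 25 mm above its underside; z is its upright axis; either way round fits
- slim_relay_mid (a point): odd-size relay, too slim for the sockets: same look, 32 (x) x 24 (y) x 50 mm tall, 90 g; point at its centre, 25 mm above its underside
- wide_relay_mid (a point): odd-size relay, too wide for the sockets: same look, 54 (x) x 46 (y) x 50 mm tall, 90 g; point at its centre, 25 mm above its underside
- socket0 (a point): centre of the floor of a socket pocket in the fixed relay base (a black plate 106 x 284 mm, 10 mm thick, with three white pockets 88 mm apart along its y). Pocket 47 (x) x 39 (y) mm inside, straight walls 14 mm high and 5 mm thick, topped by lips that flare outwards by 4 mm up to 23 mm above the floor as a lead-in; axes x, y as the base; a relay fully home has its centre 25 mm above this point, its top 50 mm above, and its 42 mm side along x
- lever0 (a joint): locking lever of socket0: a flat steel bar that turns level about an upright white post (14 mm thick) whose axis is 42 mm in +x of the socket's centre; the bar's underside is 53 mm above the socket's floor; 0 = shut, bar lying straight over the relay (3 mm above its seated top); 2.4 rad = swung right out. It opens counter-clockwise seen from above, shuts clockwise, and stays where it is left (about 1.5 N at the pin moves it); it cannot pass a relay that is not fully home
- lever0_pin (a point): black finger pin upright on lever0, 10 mm thick, 24 mm tall, 42 mm from the lever's pivot; the point is the middle of the pin, 20 mm above the bar's underside; the bar is 12 mm wide, 8 mm thick, and ends 12 mm beyond the pin
- socket1 (a point): centre of the floor of a socket pocket in the fixed relay base (a black plate 106 x 284 mm, 10 mm thick, with three white pockets 88 mm apart along its y). Pocket 47 (x) x 39 (y) mm inside, straight walls 14 mm high and 5 mm thick, topped by lips that flare outwards by 4 mm up to 23 mm above the floor as a lead-in; axes x, y as the base; a relay fully home has its centre 25 mm above this point, its top 50 mm above, and its 42 mm side along x
- lever1 (a joint): locking lever of socket1: a flat steel bar that turns level about an upright white post (14 mm thick) whose axis is 42 mm in +x of the socket's centre; the bar's underside is 53 mm above the socket's floor; 0 = shut, bar lying straight over the relay (3 mm above its seated top); 2.4 rad = swung right out. It opens counter-clockwise seen from above, shuts clockwise, and stays where it is left (about 1.5 N at the pin moves it); it cannot pass a relay that is not fully home
- lever1_pin (a point): black finger pin upright on lever1, 10 mm thick, 24 mm tall, 42 mm from the lever's pivot; the point is the middle of the pin, 20 mm above the bar's underside; the bar is 12 mm wide, 8 mm thick, and ends 12 mm beyond the pin
- socket2 (a point): centre of the floor of a socket pocket in the fixed relay base (a black plate 106 x 284 mm, 10 mm thick, with three white pockets 88 mm apart along its y). Pocket 47 (x) x 39 (y) mm inside, straight walls 14 mm high and 5 mm thick, topped by lips that flare outwards by 4 mm up to 23 mm above the floor as a lead-in; axes x, y as the base; a relay fully home has its centre 25 mm above this point, its top 50 mm above, and its 42 mm side along x
- lever2 (a joint): locking lever of socket2: a flat steel bar that turns level about an upright white post (14 mm thick) whose axis is 42 mm in +x of the socket's centre; the bar's underside is 53 mm above the socket's floor; 0 = shut, bar lying straight over the relay (3 mm above its seated top); 2.4 rad = swung right out. It opens counter-clockwise seen from above, shuts clockwise, and stays where it is left (about 1.5 N at the pin moves it); it cannot pass a relay that is not fully home
- lever2_pin (a point): black finger pin upright on lever2, 10 mm thick, 24 mm tall, 42 mm from the lever's pivot; the point is the middle of the pin, 20 mm above the bar's underside; the bar is 12 mm wide, 8 mm thick, and ends 12 mm beyond the pin
- spares_tray: fixed black open tray 110 (x) x 150 (y) x 25 mm high, walls 3 mm; origin at the centre of its underside
- isolator (a joint): isolator toggle lever on a grey block (70 x 50 x 25 mm): 0 = off, leaning 0.5 rad towards its -x (the robot's side); 1.0 = on, leaning 0.5 rad towards its +x, away from the robot; stays where it is left, about 1 N at the ball moves it
- isolator_tip (a point): centre of the black ball (26 mm) at the end of the isolator lever, 60 mm from its hinge, which lies along the block's y, 22 mm above the table
- isolator_base: grey fixed block of the isolator; origin at the centre of its underside, below the hinge; the lever swings over along its x
- seed_cup: bystander: small white cup, 48 mm across, 50 mm tall, standing among the relays; origin at its underside centre
- screwdriver: bystander: screwdriver lying near the robot; origin at its underside
- pot: bystander: terracotta pot, 90 mm across, 80 mm tall; origin at its underside centre
- seed_jar: bystander: closed jar, 70 mm across, 100 mm tall; origin at its underside centre
- nutrient_bottle: bystander: bottle, 60 mm across, 115 mm tall; origin at its underside centre
There are look-alikes about, which are no part of the job. What is shaped like the part that bears slim_relay_mid but pink or yellow is not meant.

How it is judged:
By the outcome, as a careful person would: the job done as asked, in the order asked, and still so for the second after the job is handed in, with the robot touching nothing.
Of relay1, relay2, relay3 only 2 to 3 are there at a start; the rules pass over those that are not, and their reading is None.
At some moment in a run one of relay1, relay2, relay3, slim_relay, wide_relay may be knocked a few centimetres aside while the robot is not near it.
It also fails if it takes over 210 s, if anything falls off the work surface, if the arm or the gripper's body presses on something with over 40 N, if the wrist force passes 120 N, or if a joint passes its speed limit or range.

## Working session

There is one attempt and no reset: what is moved stays moved. The work goes in short steps, Python scripts to look and compute and a shell command to move; the robot and the scene stay as the last step left them, time stands still between calls to the robot, and variables do not carry over. Pictures are saved under pics/ and viewed, about 12 in all and at most 16, crops included, and the job is handed in when it is done.

```bash
mkdir -p pics; ls; cat > h.py <<'E'
import numpy as np, cv2
from bench import *
from scipy.spatial.transform import Rotation as R
def grab(n,save=None):
    s=get_state(); d=get_image(n)
    if n=="wrist":
        T=np.eye(4);T[:3,:3]=R.from_rotvec(s["tool_rot"]).as_matrix();T[:3,3]=s["position"]
        M=T@np.array(d["tool_from_camera"]);d["position"]=M[:3,3];d["rotation"]=M[:3,:3]
    else:
        r=np.array(d["rotation"]); d["rotation"]=r if r.shape==(3,3) else R.from_rotvec(r).as_matrix()
    d["position"]=np.array(d["position"])
    if save: cv2.imwrite("pics/"+save,cv2.cvtColor(d["image"],cv2.COLOR_RGB2BGR))
    return d
def ray(d,u,v,z):
    r=d["rotation"]@np.array([(u-d["cx"])/d["fx"],(v-d["cy"])/d["fy"],1.])
    return d["position"]+r*(z-d["position"][2])/r[2]
def proj(d,p):
    q=d["rotation"].T@(np.array(p)-d["position"]); return np.array([d["fx"]*q[0]/q[2]+d["cx"],d["fy"]*q[1]/q[2]+d["cy"]])
E
python3 - <<'E'
from h import *
s=get_state();print(s["time"],s["position"],s["tool_rot"],s["grip_width"],s["ft_force"])
for n in("top","scene"):
    d=grab(n,n+"0.png");print(n,d["position"],d["rotation"].round(3).tolist(),d["fx"],d["cx"],d["cy"])
a=cv2.imread("pics/top0.png");cv2.imwrite("pics/top0b.png",cv2.resize(a,(800,600),interpolation=cv2.INTER_CUBIC))
E
```

```text
pics
0.0 [ 0.26404968 -0.59334794  0.22145542] [-3.07113124e+00 -6.52668449e-01  8.11620018e-04] 1.0013748970807006 [0.37774115 0.9342702  0.44144396]
top [0.34879352 0.03790963 1.05637693] [[-0.004, -0.986, 0.165], [-1.0, 0.004, -0.005], [0.004, -0.165, -0.986]] 362.2615654239854 255.79107695996467 190.87697733745298
scene [1.25427639 0.2289469  0.87937909] [[-0.271, 0.689, -0.672], [0.963, 0.193, -0.191], [-0.002, -0.698, -0.716]] 392.7018134788796 256.3461598965324 194.46057470656532
```

View pics/top0b.png

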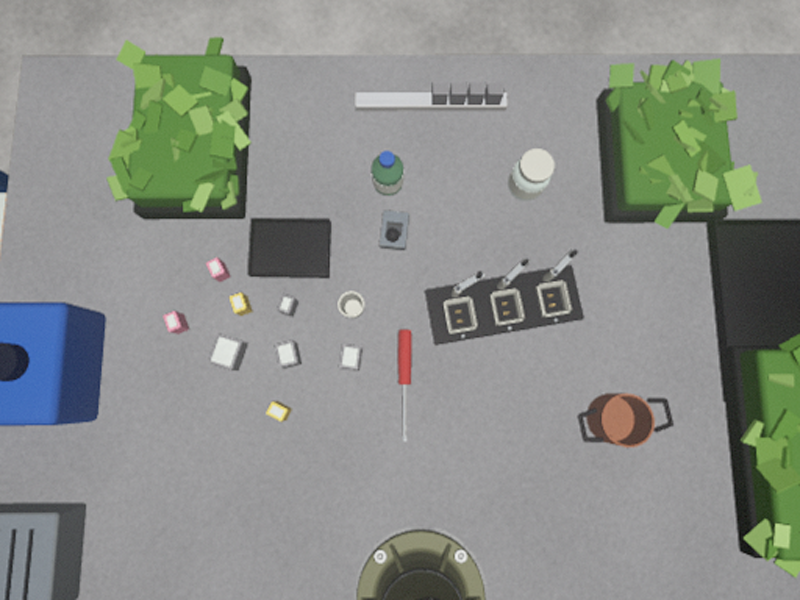

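View pics/scene0.png

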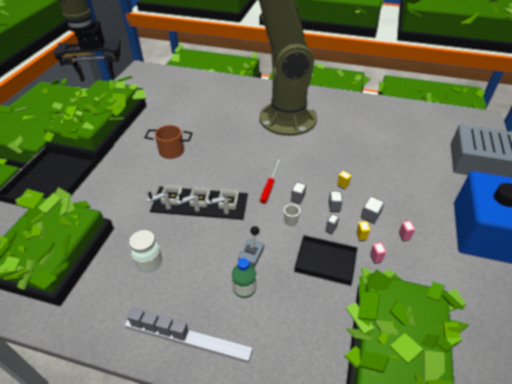

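The top view (800x600) shows four grey, white-topped blocks: (227,352) largest, (288,354), (350,357), and (287,305) smallest. The pink and yellow look-alikes are at (217,268), (173,321), (239,302) and (277,411). The base is at right, with its three levers swung out. I'll measure all of these.

```bash
python3 - <<'E'
from h import *
d=grab("top");im=d["image"];hsv=cv2.cvtColor(im,cv2.COLOR_RGB2HSV)
k=512/800
m=((hsv[...,1]<40)&(hsv[...,2]>195)).astype(np.uint8)
cs,_=cv2.findContours(m,0,1)
for c in cs:
    if cv2.contourArea(c)<25: continue
    w=np.array([ray(d,*p[0],0.05)[:2] for p in c],np.float32)
    r=cv2.minAreaRect(w*1000)
    print((c.reshape(-1,2).mean(0)/k).round(),"rect mm",np.round(r[0],0),np.round(r[1],1),round(r[2],1))
def P(u,v,z): return ray(d,u*k,v*k,z).round(3)[:2]
print("tray",[P(*q,0.025) for q in((249,219),(330,219),(330,277),(250,276))])
print("base",[P(*q,0.01) for q in((426,290),(573,266),(582,319),(436,344))])
print("sock",[P(*q,0.033) for q in((460,316),(508,307),(554,299))])
print("pins",[P(*q,0.085) for q in((479,275),(523,263),(573,253))])
print("iso tip",P(394,235,0.075),"block",[P(*q,.025) for q in((382,212),(409,212),(406,249),(379,247))])
print("cup",P(351,302,.05),"bottle",P(387,158,.115),"jar",P(537,162,.1),"pot",P(625,420,.08),"sd",P(405,332,.02),P(405,384,.02),P(405,440,.01))
for x in [(277,411),(239,302)]:print(P(*x,.05))
x0,y0=int(160*k),int(250*k);c=im[y0:int(430*k),x0:int(420*k)]
a=cv2.resize(c[...,::-1],None,fx=4,fy=4,interpolation=2)
b=im[int(225*k):int(360*k),int(370*k):int(600*k)][...,::-1];b=cv2.resize(b,None,fx=4,fy=4,interpolation=2)
o=np.zeros((a.shape[0]+0,a.shape[1],3),np.uint8);cv2.imwrite("pics/c1.png",a);cv2.imwrite("pics/c2.png",b);print(a.shape,b.shape)
E
```

```text
[460. 555.] rect mm [ 80. -66.] [18.4 17.3] 89.7
[380. 556.] rect mm [80. 68.] [17.3 15.7] 0.0
[276. 411.] rect mm [319. 250.] [19.7 11.8] 64.0
[349. 356.] rect mm [413. 123.] [25.1 32.7] 81.2
[286. 353.] rect mm [419. 236.] [32.5 24.3] 13.0
[224. 351.] rect mm [424. 345.] [35.9 44. ] 71.7
[171. 321.] rect mm [478. 442.] [22.2 14.7] 24.5
[350. 309.] rect mm [499. 120.] [30.2 34.7] 40.3
[285. 303.] rect mm [509. 239.] [13.5 22.4] 73.3
[214. 267.] rect mm [576. 370.] [22.5 14.5] 23.8
[  1. 215.] rect mm [675. 765.] [84.3  8.6] 6.4
[534. 172.] rect mm [ 764. -223.] [61.8 79.8] 70.4
[393.  98.] rect mm [905.  44.] [140.9  25.8] 89.9
tray [array([0.674, 0.317]), array([0.674, 0.164]), array([0.562, 0.162]), array([0.564, 0.311])]
base [array([ 0.539, -0.017]), array([ 0.585, -0.296]), array([ 0.483, -0.307]), array([ 0.438, -0.034])]
sock [array([ 0.487, -0.077]), array([ 0.503, -0.165]), array([ 0.517, -0.25 ])]
pins [array([ 0.552, -0.106]), array([ 0.573, -0.184]), array([ 0.591, -0.273])]
iso tip [0.628 0.043] block [array([0.687, 0.066]), array([0.687, 0.015]), array([0.615, 0.021]), array([0.619, 0.071])]
cup [0.511 0.121] bottle [0.756 0.055] jar [ 0.755 -0.213] pot [ 0.302 -0.347] sd [0.459 0.023] [0.365 0.024] [0.265 0.024]
[0.319 0.248]
[0.511 0.322]
(460, 664, 3) (344, 592, 3)
```

View pics/c1.png

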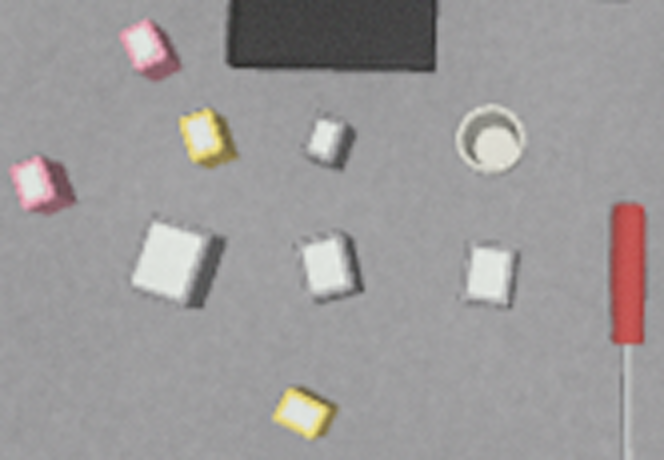

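View pics/c2.png

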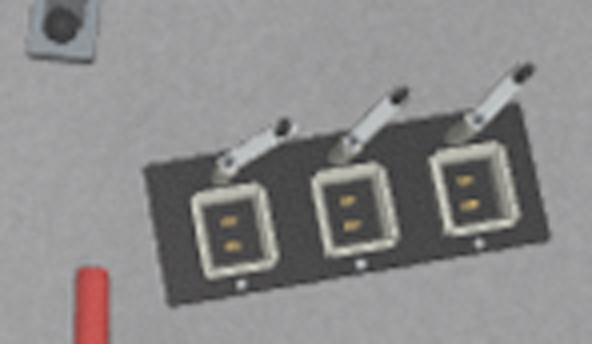

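Crop 1 shows the wide relay at (178,260), two mids at (328,265) and (490,272), and the slim one at (328,138). The measured white-face sizes, 44x36 / 32x25 / 33x25 / 22x14 mm, match the listed sizes in order, so only two mid relays are present. Crop 2 shows the base yawed about 9.4°, with empty pockets at (235,230), (355,210) and (475,188), and all levers open.

I'll move over mid A first, via a safe waypoint.

```bash
python3 -m jog '[[286,394,80,0],[286,394,80,0],[286,394,80,0],[286,394,80,0],[286,394,80,0],[286,394,80,0],[286,394,80,0],[286,394,80,0]]' 1 20
python3 -m jog '[[-40,110,-10,-0.1],[-80,220,-30,-0.19],[-100,330,-50,-0.19],[-131,437,-80,-0.19],[-131,437,-80,-0.19],[-131,437,-80,-0.19],[-131,437,-80,-0.19],[-131,437,-80,-0.19]]'
cat >> h.py <<'E'
def tops(d,z=0.05,amin=60,near=None):
    hsv=cv2.cvtColor(d["image"],cv2.COLOR_RGB2HSV);m=((hsv[...,1]<40)&(hsv[...,2]>190)).astype(np.uint8)
    out=[]
    for c in cv2.findContours(m,0,1)[0]:
        if cv2.contourArea(c)<amin: continue
        w=np.array([ray(d,*p[0],z)[:2] for p in c],np.float32);r=cv2.minAreaRect(w*1000)
        if min(r[1])<8 or max(r[1])>70 or (near is not None and np.hypot(*(np.array(r[0])-near))>60): continue
        a=r[2] if r[1][0]>r[1][1] else r[2]-90
        out.append((np.round(r[0],1),np.round(sorted(r[1]),1),round(a,1)))
    return out
def st():
    s=get_state();t=R.from_rotvec(s["tool_rot"]).as_matrix()
    print("t",round(s["time"],2),"pos",(s["position"]*1000).round(1),"jaw",round(np.degrees(np.arctan2(t[1,1],t[0,1]))%180,1),"tilt",t[:,2].round(3),"F",np.round(s["ft_force"],1),"w",round(s["grip_width"]*87,1),flush=True)
E
python3 - <<'E'
from h import *
st();d=grab("wrist","w1.png")
for o in tops(d,amin=200):print(o)
print("top");
for o in tops(grab("top"),amin=25):print(o)
E
```

```text
time: 1.15
position: [0.5513, -0.1976, 0.3029]
tool_rot: [3.073, 0.654, 0.0]
ft_force: [0.5, -0.1, -1.0]
grip_width: 1.001
time: 2.15
position: [0.4169, 0.2408, 0.2221]
tool_rot: [-3.12, -0.367, 0.001]
ft_force: [0.2, -1.0, -0.4]
grip_width: 0.997
t 2.15 pos [416.9 240.8 222.1] jaw 103.4 tilt [-0.001  0.    -1.   ] F [ 0.2 -1.  -0.4] w 86.7
(array([411.2, 121.4]), array([25.5, 33.5]), -8.1)
(array([417.2, 234.6]), array([24.9, 32.7]), 13.1)
(array([421.4, 344. ]), array([37. , 45.4]), -17.8)
(array([506.1, 120.6]), array([46.4, 46.6]), 13.4)
(array([507.1, 238.1]), array([15. , 23.1]), -18.3)
(array([476.3, 441.7]), array([14.4, 22.1]), 23.6)
(array([509.9, 324.7]), array([13.5, 21.5]), 20.1)
top
(array([ 79.6, -66.3]), array([17.3, 18.4]), 89.7)
(array([79.1, 68.5]), array([17.9, 18.2]), 46.5)
(array([319.2, 249.7]), array([11.8, 19.7]), 64.0)
(array([413. , 122.5]), array([26.5, 34.1]), -6.7)
(array([508.6, 121.2]), array([45.5, 47.9]), 89.8)
(array([ 565.7, -175.8]), array([ 8. , 31.1]), -45.6)
(array([576.3, 369.9]), array([14.5, 22.9]), 23.8)
(array([1030.1,  148.2]), array([43.8, 65.8]), -15.1)
```

View pics/w1.png

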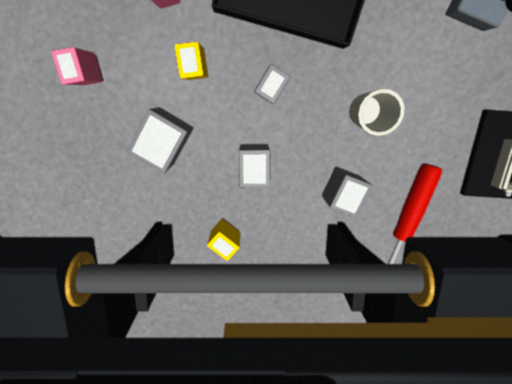

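The wrist view shows mid A at (255,167), mid B at (350,195), wide at (160,140) and slim at (272,83). Positions agree with the top view to about 3 mm. Next I descend on A.

```bash
python3 -m jog '[[-1,-3,-40,0],[-1,-3,-80,0],[-1,-3,-120,0],[-1,-3,-130,0],[-1,-3,-130,0],[-1,-3,-130,0],[-1,-3,-130,0],[-1,-3,-130,0]]'
python3 - <<'E'
from h import *
st();d=grab("wrist","w2.png")
for o in tops(d,amin=200,near=[417,235]):print(o)
E
```

```text
time: 3.25
position: [0.4189, 0.2343, 0.0934]
tool_rot: [3.121, 0.358, 0.002]
ft_force: [-0.7, -0.4, -0.0]
grip_width: 0.997
t 3.25 pos [418.9 234.3  93.4] jaw 103.1 tilt [ 0.001  0.    -1.   ] F [-0.7 -0.4 -0. ] w 86.8
(array([416.7, 235.1]), array([24.5, 33.1]), 13.9)
```

```bash
python3 -m jog '[[-2,0,-40,0.01],[-2,0,-65,0.01],[-2,0,-65,0.01],[-2,0,-65,0.01],[-2,0,-65,0.01],[-2,0,-65,0.01],[-2,0,-65,0.01],[-2,0,-65,0.01]]'
python3 -m jog '[[0,0,0,0],[0,0,0,0],[0,0,0,0],[0,0,0,0],[0,0,0,0],[0,0,0,0],[0,0,0,0],[0,0,0,0]]' -1 30
python3 -m jog '[[0,0,20,0],[0,0,50,0],[0,0,90,0],[0,0,120,0],[0,0,120,0],[0,0,120,0],[0,0,120,0],[0,0,120,0]]'
python3 - <<'E'
from h import *
st();d=grab("wrist")
for o in tops(d,z=get_state()["position"][2]+.022,amin=200):print(o)
E
```

```text
time: 4.3
position: [0.4164, 0.2341, 0.0277]
tool_rot: [3.119, 0.374, 0.0]
ft_force: [-0.2, 0.1, -0.5]
grip_width: 0.997
time: 5.3
position: [0.4163, 0.2342, 0.0276]
tool_rot: [-3.119, -0.374, -0.0]
ft_force: [-0.8, 0.3, -0.1]
grip_width: 0.388
time: 6.3
position: [0.4157, 0.2339, 0.1466]
tool_rot: [3.119, 0.375, -0.003]
ft_force: [0.4, -0.0, -1.2]
grip_width: 0.389
t 6.3 pos [415.7 233.9 146.6] jaw 103.7 tilt [-0.002 -0.    -1.   ] F [ 0.4 -0.  -1.2] w 33.8
(array([422. , 234.7]), array([20.3, 25.3]), -76.3)
(array([448.3, 181. ]), array([13.9, 18.3]), -7.9)
(array([453.8, 301.9]), array([20.3, 24.7]), -17.8)
(array([499.8, 180.7]), array([25.2, 25.7]), -76.3)
(array([500.4, 244.5]), array([ 8.5, 12.9]), -17.7)
```

```bash
python3 -m jog '[[20,-30,50,-0.075],[40,-90,75,-0.075],[60,-150,75,-0.075],[60,-210,75,-0.075],[50,-270,75,-0.075],[24,-334,75,-0.075],[24,-334,75,-0.075],[24,-334,75,-0.075]]'
python3 - <<'E'
from h import *
st();d=grab("wrist","w3.png")
E
```

```text
time: 7.35
position: [0.4402, -0.0999, 0.2223]
tool_rot: [-3.131, -0.255, 0.0]
ft_force: [-0.7, 0.1, -0.6]
grip_width: 0.387
t 7.35 pos [440.2 -99.9 222.3] jaw 99.3 tilt [-0.     0.001 -1.   ] F [-0.7  0.1 -0.6] w 33.7
```

View pics/w3.png

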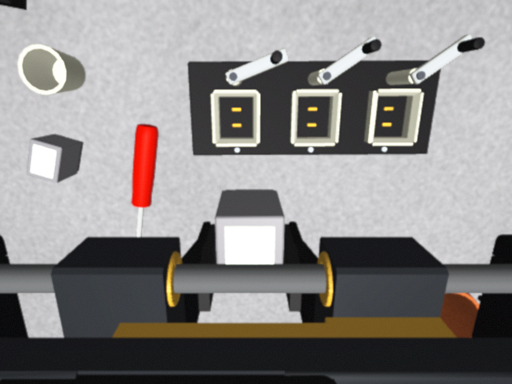

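The wrist view has socket0, 1 and 2 at (235,118), (315,118) and (394,117), with lever pins at (278,57), (372,46) and (475,43). The held relay is squarely in the jaws at (250,245).

```bash
python3 - <<'E'
from h import *
st();d=grab("wrist");im=d["image"];hsv=cv2.cvtColor(im,cv2.COLOR_RGB2HSV)
dark=(hsv[...,2]<70).astype(np.uint8);dark[:,:180]=0;dark[165:]=0;dark[:,450:]=0;dark[:58]=0
c=max(cv2.findContours(dark,0,1)[0],key=cv2.contourArea)
r=cv2.minAreaRect(np.array([ray(d,*p[0],.01)[:2]*1000 for p in c],np.float32));print("plate",r)
w=((hsv[...,1]<60)&(hsv[...,2]>150)).astype(np.uint8);w[:85]=0;w[150:]=0
n,lab,stt,cen=cv2.connectedComponentsWithStats(w)
for i in range(1,n):
    if stt[i,4]<300 or stt[i,0]<200 or stt[i,0]>420: continue
    ys,xs=np.where(lab==i);q=np.array([ray(d,u,v,.033)[:2]*1000 for u,v in zip(xs,ys)],np.float32)
    print("lip",stt[i],cv2.minAreaRect(q))
y=np.radians(9.4);ex=np.array([np.cos(y),np.sin(y)]);ey=np.array([-ex[1],ex[0]])
for uv in((237,150),(310,150),(384,149)):print("dot",ray(d,*uv,.01)[:2]*1000)
for a in([(236,110),(236,125)],[(312,108),(312,124)],[(388,108),(388,125)]):print("contacts",[ (ray(d,*p,.012)[:2]*1000).round(1) for p in a])
for uv in((277,57),(372,46),(475,43)):print("pin top",ray(d,*uv,.095)[:2]*1000)
for uv in((234,76),(322,76),(418,76)):print("pivot",ray(d,*uv,.071)[:2]*1000)
z=get_state()["position"][2]+.022
rr=(hsv[...,1]<40)&(hsv[...,2]>225);rr[:215]=0;rr[268:]=0;rr[:,:210]=0;rr[:,290:]=0
ys,xs=np.where(rr);print("held",xs.min(),xs.max(),ys.min(),ys.max(),ray(d,(xs.min()+xs.max())/2,ys.min(),z)*1000,ray(d,(xs.min()+xs.max())/2,ys.max(),z)*1000)
E
```

```text
t 7.4 pos [440.6 -98.7 222.4] jaw 99.5 tilt [-0.     0.001 -1.   ] F [-0.1  0.7 -0.4] w 33.7
plate ((511.635498046875, -162.2689666748047), (103.56459045410156, 281.2981872558594), 9.83504581451416)
lip [ 212   90   50   60 1338] ((487.36773681640625, -77.22854614257812), (63.717681884765625, 54.02339172363281), 9.4511137008667)
lip [ 292   90   51   60 1327] ((501.7964172363281, -163.86184692382812), (63.70881652832031, 53.965545654296875), 9.458380699157715)
lip [ 368   90   57   60 1409] ((516.105712890625, -249.79959106445312), (63.69623565673828, 55.398738861083984), 9.451116561889648)
dot [450.69713452 -82.50392234]
dot [ 465.16105909 -169.32193599]
dot [ 480.9910329  -256.95178837]
contacts [array([497. , -74.2]), array([480.1, -76.8])]
contacts [array([ 513.6, -160.4]), array([ 495.8, -164.5])]
contacts [array([ 528. , -246.9]), array([ 509.3, -252.6])]
pin top [ 551.19824197 -104.9944292 ]
pin top [ 572.98880876 -183.05325537]
pin top [ 589.58811866 -268.56903172]
pivot [530.88129208 -69.58409554]
pivot [ 544.53337143 -151.61006921]
pivot [ 559.42067309 -241.05764591]
held 224 275 225 263 [457.5217353  -96.69193838 244.52479403] [ 436.97660497 -100.11548297  244.52479403]
```

```bash
python3 -m jog '[[20,10,0,0],[47,22,-30,0],[47,22,-80,0],[47,22,-120,0],[47,22,-147,0],[47,22,-147,0],[47,22,-147,0],[47,22,-147,0]]'
python3 - <<'E'
from h import *
st();d=grab("wrist","w4.png")
E
```

```text
time: 8.45
position: [0.4887, -0.0776, 0.0772]
tool_rot: [3.13, 0.258, 0.004]
ft_force: [-0.5, 0.3, -0.0]
grip_width: 0.388
t 8.45 pos [488.7 -77.6  77.2] jaw 99.4 tilt [ 0.003 -0.001 -1.   ] F [-0.5  0.3 -0. ] w 33.8
```

View pics/w4.png

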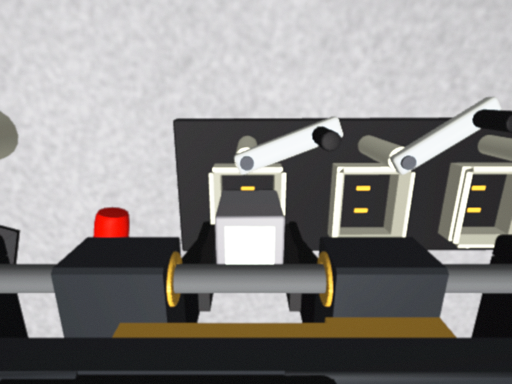

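The relay sits centred over socket0 (lips 208–286, relay 216–284), so I push down gently.

```bash
python3 -m jog '[[-1,0,-8,0],[-1,0,-14,0],[-1,0,-20,0],[-1,0,-25,0],[-1,0,-30,0],[-1,0,-35,0],[-1,0,-39,0],[-1,0,-39,0]]'; python3 -c "
from h import *
st()"
```

```text
time: 9.5
position: [0.4863, -0.0777, 0.0375]
tool_rot: [3.131, 0.257, -0.001]
ft_force: [-3.7, 0.8, 7.7]
grip_width: 0.386
t 9.5 pos [486.3 -77.7  37.5] jaw 99.4 tilt [-0.001 -0.    -1.   ] F [-3.7  0.8  7.7] w 33.6
```

```bash
python3 -m jog '[[1,0,-2,0],[1,0,-3,0],[1,0,-3,0],[1,0,-3,0],[1,0,-3,0],[1,0,-3,0],[1,0,-3,0],[1,0,-3,0]]'; python3 -c "
from h import *
st()"
python3 -m jog '[[0,0,0,0],[0,0,0,0],[0,0,0,0],[0,0,3,0],[0,0,30,0],[0,0,70,0],[0,0,100,0],[0,0,100,0]]' 0.1
python3 - <<'E'
from h import *
st();d=grab("wrist","w5.png")
for o in tops(d,.06,200,near=[487,-77]):print(o)
E
```

```text
time: 10.5
position: [0.4865, -0.0777, 0.0374]
tool_rot: [3.13, 0.257, -0.006]
ft_force: [-16.1, 2.9, 35.0]
grip_width: 0.387
t 10.5 pos [486.5 -77.7  37.4] jaw 99.4 tilt [-0.003 -0.002 -1.   ] F [-16.1   2.9  35. ] w 33.7
time: 11.5
position: [0.4892, -0.0781, 0.136]
tool_rot: [3.129, 0.257, 0.007]
ft_force: [-0.2, 0.1, -1.1]
grip_width: 0.549
t 11.5 pos [489.2 -78.1 136. ] jaw 99.4 tilt [ 0.005 -0.001 -1.   ] F [-0.2  0.1 -1.1] w 47.8
```

The force check shows a hard stop at the seated height (TCP 37.4 mm, the relay's underside 27.6 mm below it, so on the floor at about 10 mm). Next I shut lever0 with closed fingers, pushing the pin first in −x, then +y.

```bash
python3 -m jog '[[30,-5,0,0],[60,-15,0,0],[88,-21,0,0],[88,-21,0,0],[88,-21,-25,0],[88,-21,-56,0],[88,-21,-56,0],[88,-21,-56,0]]' -1
python3 -m jog '[[-12,-1,0,0],[-24,-2,0,0],[-34,-3,0,0],[-44,-4,0,0],[-54,-5,0,0],[-64,-5,0,0],[-64,-5,0,0],[-64,-5,0,0]]'
python3 -c "
from h import *
st();grab('wrist','w6.png')"
```

```text
time: 12.55
position: [0.5752, -0.0987, 0.0781]
tool_rot: [3.131, 0.257, -0.0]
ft_force: [0.1, -0.1, -0.3]
grip_width: 0.004
time: 13.55
position: [0.5145, -0.0974, 0.0785]
tool_rot: [-3.124, -0.263, -0.012]
ft_force: [8.5, 9.2, -1.7]
grip_width: 0.007
t 13.55 pos [514.5 -97.4  78.5] jaw 99.6 tilt [ 0.007  0.007 -1.   ] F [ 8.5  9.2 -1.7] w 0.6
```

View pics/w6.png

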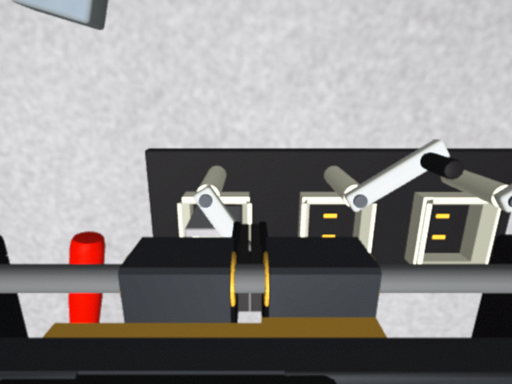

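Lever0 is well across: its bar runs from the pivot at (205,200) to the fingers at about (240,240). Now I go round and push it home in +y.

```bash
python3 -m jog '[[8,-10,0,0],[8,-29,0,0],[-4,-33,0,0],[-16,-33,0,0],[-17,-20,0,0],[-19,-8,0,0],[-20,4,0,0],[-21,11,0,0]]'
python3 -m jog '[[0,3,0,0],[0,3,0,0],[0,3,0,0],[0,0,0,0],[3,-15,0,0],[3,-15,40,0],[-25,-15,80,0],[-50,-15,80,0]]'
python3 -c "
from h import *
st();grab('wrist','w7.png')"
```

```text
time: 14.6
position: [0.4905, -0.0915, 0.0777]
tool_rot: [-3.131, -0.259, -0.0]
ft_force: [-0.7, -0.7, -0.1]
grip_width: 0.005
time: 15.6
position: [0.4422, -0.1095, 0.1609]
tool_rot: [3.128, 0.255, 0.009]
ft_force: [-0.5, -0.4, -0.6]
grip_width: 0.007
t 15.6 pos [ 442.2 -109.5  160.9] jaw 99.3 tilt [ 0.006 -0.002 -1.   ] F [-0.5 -0.4 -0.6] w 0.6
```

View pics/w7.png

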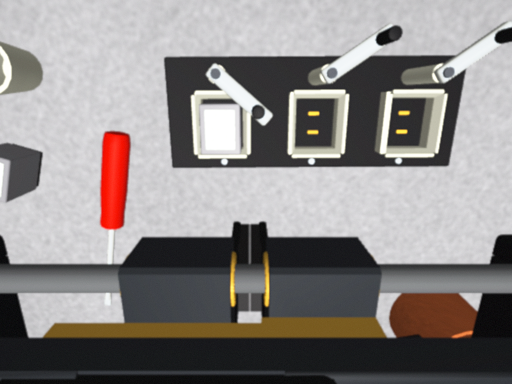

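Lever0 stands at about 45° with its bar at the relay's near corner (bar (215,72)–(265,113)), and my second push missed the pin. The stall forces suggest the relay may be slightly proud. I'll press on its top with closed fingers, which also measures the top's height (seated should be about 60 mm).

```bash
python3 -m jog '[[47,30,0,0],[47,30,-30,0],[47,30,-60,0],[47,30,-80,0],[47,30,-88,0],[47,30,-92,0],[47,30,-92,0],[47,30,-92,0]]'; python3 -c "
from h import *
st()"
python3 -m jog '[[0,0,-2,0],[0,0,-4,0],[0,0,-6,0],[0,0,-7,0],[0,0,-8,0],[0,0,-8,0],[0,0,-8,0],[0,0,-8,0]]'; python3 -c "
from h import *
st()"
```

```text
time: 16.65
position: [0.4879, -0.0781, 0.0663]
tool_rot: [3.13, 0.257, 0.002]
ft_force: [0.6, 0.5, 0.4]
grip_width: 0.004
t 16.65 pos [487.9 -78.1  66.3] jaw 99.4 tilt [ 0.001 -0.001 -1.   ] F [0.6 0.5 0.4] w 0.4
time: 17.65
position: [0.4877, -0.078, 0.0604]
tool_rot: [3.13, 0.257, -0.0]
ft_force: [-7.5, 0.8, 21.4]
grip_width: 0.004
t 17.65 pos [487.7 -78.   60.4] jaw 99.4 tilt [-0.    -0.002 -1.   ] F [-7.5  0.8 21.4] w 0.4
```

The top stops at 60.4 mm, so the relay is home. I repeat the +y push with the fingers placed properly behind the pin.

```bash
python3 -m jog '[[0,0,30,0],[0,0,52,0],[22,-30,52,0],[22,-56,52,0],[22,-56,35,0],[22,-56,20,0],[22,-56,20,0],[22,-56,20,0]]'
python3 -m jog '[[-3,7,0,0],[-6,14,0,0],[-9,21,0,0],[-12,28,0,0],[-16,36,0,0],[-20,44,0,0],[-20,44,0,0],[-20,44,0,0]]'; python3 -c "
from h import *
st();d=grab('wrist','w8.png')"
```

```text
time: 18.65
position: [0.5094, -0.1328, 0.0775]
tool_rot: [-3.131, -0.259, 0.0]
ft_force: [-0.2, 0.5, 0.0]
grip_width: 0.003
time: 19.65
position: [0.4893, -0.0902, 0.0777]
tool_rot: [3.13, 0.257, 0.0]
ft_force: [-0.5, -4.3, 0.2]
grip_width: 0.007
t 19.65 pos [489.3 -90.2  77.7] jaw 99.4 tilt [ 0.    -0.001 -1.   ] F [-0.5 -4.3  0.2] w 0.6
```

View pics/w8.png

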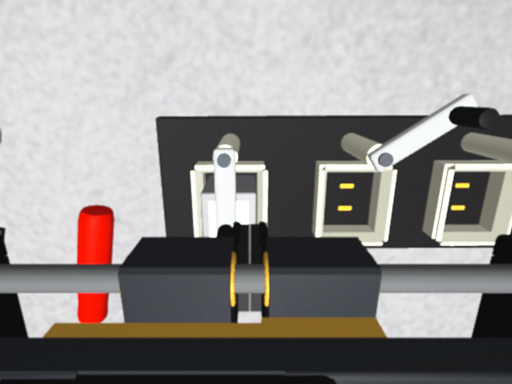

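```bash
python3 -m jog '[[0,2,0,0],[0,3,0,0],[0,4,0,0],[0,4,0,0],[0,4,0,0],[0,4,0,0],[0,4,0,0],[0,4,0,0]]'; python3 -c "
from h import *
st()"
python3 -m jog '[[0,-15,0,0],[0,-15,40,0],[0,-15,80,0],[-10,40,120,-0.1],[-30,90,120,-0.2],[-50,150,120,-0.3],[-77,208,120,-0.3],[-77,208,120,-0.3]]' 1; python3 - <<'E'
from h import *
st();d=grab('wrist','w9.png')
for o in tops(d,amin=200):print(o)
print("top");t=grab('top','t2.png')
for o in tops(t,amin=25):print(o)
print(proj(t,[.487,-.077,.06]))
E
```

```text
time: 20.7
position: [0.4893, -0.0899, 0.0778]
tool_rot: [3.126, 0.253, -0.0]
ft_force: [-1.3, -11.6, 0.4]
grip_width: 0.006
t 20.7 pos [489.3 -89.9  77.8] jaw 99.3 tilt [ 0.    -0.005 -1.   ] F [ -1.3 -11.6   0.4] w 0.5
time: 21.7
position: [0.4103, 0.1281, 0.198]
tool_rot: [-3.134, 0.198, -0.001]
ft_force: [0.5, -1.3, 0.0]
grip_width: 0.835
t 21.7 pos [410.3 128.1 198. ] jaw 82.8 tilt [ 0.001  0.001 -1.   ] F [ 0.5 -1.3  0. ] w 72.6
(array([421.4, 344.7]), array([37.1, 45.4]), -17.6)
(array([410.9, 121.8]), array([25.8, 33.6]), -7.2)
(array([509.9, 325.4]), array([13.4, 21.7]), 20.4)
(array([507.2, 238.8]), array([15.2, 23. ]), -18.1)
(array([487.6, -85.5]), array([25.6, 34.2]), 9.6)
(array([506.2, 121.1]), array([46.8, 47.4]), -6.2)
(array([511.3, -88.8]), array([11.6, 37.9]), 9.4)
top
(array([ 79.6, -66.3]), array([17.3, 18.4]), 89.7)
(array([423.4, 345.1]), array([38.1, 45. ]), -16.2)
(array([478.4, 442.5]), array([14.7, 22.2]), 24.5)
(array([510.8, 111.2]), array([24.5, 47.1]), 14.4)
(array([503.5, -76.5]), array([26. , 59.6]), 10.1)
(array([576.4, 370. ]), array([14.5, 22.5]), 23.8)
[295.50687103 200.81968369]
```

Lever0 hit its hard stop (12 N, no further motion), so it's shut. Next I grasp mid B at (411,122).

```bash
python3 -m jog '[[-1,0,-30,0],[-1,0,-70,0],[-1,0,-110,0],[-1,0,-125,0],[-1,0,-125,0],[-1,0,-125,0],[-1,0,-125,0],[-1,0,-125,0]]'; python3 - <<'E'
from h import *
st();d=grab('wrist')
for o in tops(d,amin=200,near=[411,122]):print(o)
E
```

```text
time: 22.8
position: [0.412, 0.1222, 0.0734]
tool_rot: [3.134, -0.214, 0.003]
ft_force: [-0.4, 0.7, -0.5]
grip_width: 1.003
t 22.8 pos [412.  122.2  73.4] jaw 82.2 tilt [ 0.002 -0.    -1.   ] F [-0.4  0.7 -0.5] w 87.2
(array([410.7, 121.9]), array([25. , 32.6]), -7.8)
```

```bash
python3 -m jog '[[-1,0,-30,0],[-1,0,-45,0],[-1,0,-45,0],[-1,0,-45,0],[-1,0,-45,0],[-1,0,-45,0],[-1,0,-45,0],[-1,0,-45,0]]'
python3 -m jog '[[0,0,0,0],[0,0,0,0],[0,0,0,0],[0,0,0,0],[0,0,0,0],[0,0,0,0],[0,0,0,0],[0,0,0,0]]' -1 30; python3 -c "
from h import *
st()"
python3 -m jog '[[0,0,20,0],[0,0,60,0],[0,0,110,0],[10,-40,140,0.1],[40,-100,140,0.2],[60,-160,140,0.3],[80,-220,140,0.3],[91,-286,140,0.3]]'
python3 -m jog '[[0,0,0,0],[0,0,0,0],[0,0,-30,0],[0,0,-70,0],[0,0,-93,0],[0,0,-93,0],[0,0,-93,0],[0,0,-93,0]]'
python3 - <<'E'
from h import *
st();d=grab('wrist','w10.png')
E
```

```text
time: 23.85
position: [0.4104, 0.1221, 0.0277]
tool_rot: [3.134, -0.214, 0.0]
ft_force: [-0.7, 0.3, 0.2]
grip_width: 1.0
time: 24.85
position: [0.4103, 0.1222, 0.0276]
tool_rot: [-3.134, 0.214, -0.0]
ft_force: [0.6, 0.1, -0.9]
grip_width: 0.386
t 24.85 pos [410.3 122.2  27.6] jaw 82.2 tilt [ 0.  0. -1.] F [ 0.6  0.1 -0.9] w 33.6
time: 25.85
position: [0.5001, -0.1553, 0.1674]
tool_rot: [-3.131, -0.258, -0.0]
ft_force: [0.6, -0.1, -0.4]
grip_width: 0.39
time: 26.85
position: [0.5006, -0.1536, 0.0761]
tool_rot: [3.13, 0.258, 0.004]
ft_force: [0.1, 0.7, -0.2]
grip_width: 0.386
t 26.85 pos [ 500.6 -153.6   76.1] jaw 99.4 tilt [ 0.002 -0.001 -1.   ] F [ 0.1  0.7 -0.2] w 33.6
```

View pics/w10.png

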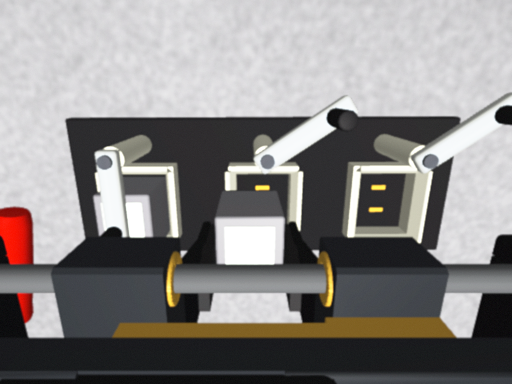

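Lever0 is shut over its relay. The held relay (centre column 250) is about 10 mm to +y of socket1 (lips 225–302), because the last move fell short. I correct and insert.

```bash
python3 -m jog '[[1.5,-10.5,0,0],[1.5,-10.5,0,0],[1.5,-10.5,-8,0],[1.5,-10.5,-16,0],[1.5,-10.5,-24,0],[1.5,-10.5,-30,0],[1.5,-10.5,-35,0],[1.5,-10.5,-38,0]]';  python3 -c "
from h import *
st()"
python3 -m jog '[[0,0,-2,0],[0,0,-3,0],[0,0,-3,0],[0,0,-3,0],[0,0,-3,0],[0,0,-3,0],[0,0,-3,0],[0,0,-3,0]]'; python3 -c "
from h import *
st()"
```

```text
time: 27.9
position: [0.5009, -0.164, 0.0375]
tool_rot: [3.131, 0.257, -0.002]
ft_force: [-8.3, 2.6, 23.8]
grip_width: 0.389
t 27.9 pos [ 500.9 -164.    37.5] jaw 99.4 tilt [-0.001 -0.    -1.   ] F [-8.3  2.6 23.8] w 33.9
time: 28.9
position: [0.5009, -0.164, 0.0375]
tool_rot: [3.13, 0.257, -0.003]
ft_force: [-11.3, 3.5, 28.3]
grip_width: 0.387
t 28.9 pos [ 500.9 -164.    37.5] jaw 99.4 tilt [-0.002 -0.001 -1.   ] F [-11.3   3.5  28.3] w 33.7
```

```bash
python3 -m jog '[[0,0,0,0],[0,0,0,0],[0,0,0,0],[0,0,3,0],[0,0,40,0],[0,0,80,0],[0,0,100,0],[0,0,100,0]]' 0.1
python3 -m jog '[[30,-5,0,0],[60,-12,0,0],[91,-18,0,0],[91,-18,0,0],[91,-18,0,0],[91,-18,0,0],[91,-18,0,0],[91,-18,0,0]]' -1
python3 - <<'E'
from h import *
st();d=grab('wrist')
for o in tops(d,.06,200):print(o)
E
```

```text
time: 29.9
position: [0.5022, -0.1645, 0.1352]
tool_rot: [3.129, 0.257, 0.005]
ft_force: [-0.3, -0.3, -0.7]
grip_width: 0.547
time: 30.9
position: [0.5917, -0.1823, 0.1338]
tool_rot: [3.131, 0.257, 0.0]
ft_force: [0.3, 0.5, 0.7]
grip_width: 0.002
t 30.9 pos [ 591.7 -182.3  133.8] jaw 99.4 tilt [ 0.    -0.001 -1.   ] F [0.3 0.5 0.7] w 0.2
(array([ 496.2, -362.1]), array([17. , 40.3]), -56.3)
(array([ 509.8, -341.8]), array([19.5, 40.6]), -11.3)
(array([ 502.1, -323.9]), array([18.3, 42. ]), 11.2)
(array([568. ,   6.7]), array([17.5, 33.2]), -44.0)
(array([ 617.6, -246.8]), array([13.9, 36. ]), 53.2)
(array([ 640.9, -258. ]), array([18.1, 28.6]), -69.1)
(array([599.6,   1. ]), array([13.8, 38. ]), -42.8)
(array([ 651.6, -301.9]), array([24.6, 47. ]), 33.7)
(array([603.2, -20.5]), array([25.2, 68. ]), -10.9)
(array([639.9, -70.7]), array([12.7, 26.2]), -15.3)
(array([632.4, -62.3]), array([24.2, 46.8]), 40.6)
(array([ 678.1, -168.8]), array([15.5, 17.6]), 75.0)
(array([ 684.4, -107.6]), array([14.9, 23.2]), 52.1)
(array([ 697.2, -182.8]), array([21.8, 27.4]), -39.0)
(array([ 699.2, -145.6]), array([21.7, 29.3]), 74.1)
(array([691.1, -80.2]), array([19. , 29.7]), 24.5)
(array([ 725.4, -218.3]), array([23.8, 69.5]), -80.6)
```

```bash
python3 -m jog '[[0,0,-30,0],[0,0,-56,0],[0,0,-56,0],[-12,-6,-56,0],[-25,-11,-56,0],[-35,-12,-56,0],[-46,-12,-56,0],[-58,-10,-56,0]]';  python3 -c "
from h import *
st()"
python3 -m jog '[[8,-10,0,0],[8,-26,0,0],[-10,-29,0,0],[-10,-29,0,0],[-13,-21,0,0],[-16,-13,0,0],[-20,-5,0,0],[-24,3,0,0]]'; python3 -c "
from h import *
st()"
python3 -m jog '[[-3,6,0,0],[-7,12,0,0],[-8,16,0,0],[-8,17,0,0],[-8,20,0,0],[-8,20,0,0],[-8,20,0,0],[-8,20,0,0]]'; python3 -c "
from h import *
st();grab('wrist','w11.png')"
```

```text
time: 31.95
position: [0.535, -0.1899, 0.0784]
tool_rot: [-3.129, -0.257, -0.006]
ft_force: [7.7, 8.4, 1.5]
grip_width: 0.004
t 31.95 pos [ 535.  -189.9   78.4] jaw 99.4 tilt [ 0.004  0.003 -1.   ] F [7.7 8.4 1.5] w 0.4
time: 32.95
position: [0.5088, -0.1904, 0.0775]
tool_rot: [3.129, 0.256, -0.003]
ft_force: [-0.9, -2.5, 0.9]
grip_width: 0.004
t 32.95 pos [ 508.8 -190.4   77.5] jaw 99.4 tilt [-0.002 -0.002 -1.   ] F [-0.9 -2.5  0.9] w 0.4
time: 33.95
position: [0.504, -0.1765, 0.0782]
tool_rot: [3.121, 0.251, 0.009]
ft_force: [6.4, -16.6, -8.9]
grip_width: 0.003
t 33.95 pos [ 504.  -176.5   78.2] jaw 99.2 tilt [ 0.007 -0.01  -1.   ] F [  6.4 -16.6  -8.9] w 0.3
```

View pics/w11.png

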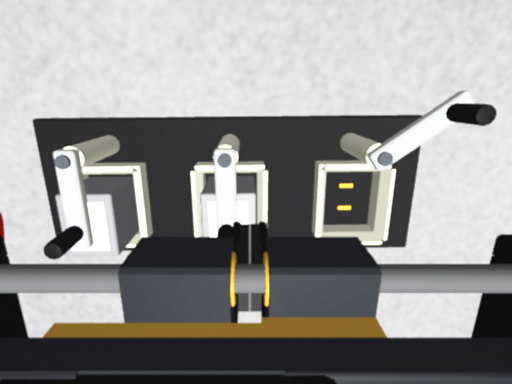

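Lever1 is shut against its stop, at the same relative spot as lever0. Two relays are locked in and no third is present, so I go for the slim one next.

```bash
python3 -m jog '[[0,-15,0,0],[0,-15,30,0],[0,-15,80,0],[0,0,120,0],[-10,60,120,-0.1],[-10,120,120,-0.2],[-10,180,120,-0.3],[-10,240,120,-0.4]]'
python3 -m jog '[[0,60,0,-0.05],[0,120,0,-0.08],[0,180,0,-0.08],[0,180,0,-0.08],[0,180,0,-0.08],[0,180,0,-0.08],[0,180,0,-0.08],[0,180,0,-0.08]]' 0.2
python3 - <<'E'
from h import *
st();d=grab('wrist')
for o in tops(d,amin=200):print(o)
E
```

```text
time: 35.0
position: [0.4913, 0.074, 0.1978]
tool_rot: [-3.118, 0.373, -0.0]
ft_force: [0.7, -1.0, -0.6]
grip_width: 0.006
time: 36.0
position: [0.4923, 0.2499, 0.1977]
tool_rot: [3.102, -0.497, 0.0]
ft_force: [0.2, 0.1, -0.9]
grip_width: 0.594
t 36.0 pos [492.3 249.9 197.7] jaw 71.8 tilt [ 0. -0. -1.] F [ 0.2  0.1 -0.9] w 51.7
(array([509.5, 325. ]), array([14. , 21.5]), 20.7)
(array([574.5, 369.6]), array([15.2, 22.9]), 27.1)
(array([544.4, 216.5]), array([20.2, 27.9]), -21.1)
(array([506. , 120.5]), array([48., 48.]), 23.3)
```

```bash
python3 - <<'E'
from h import *
d=grab('wrist');t=grab('top')
for o in tops(t,amin=20):print(o)
k=512/800;c=t['image'][int(200*k):int(400*k),int(150*k):int(420*k)]
c=cv2.resize(c,(512,int(c.shape[0]*512/c.shape[1])),interpolation=2)
cv2.imwrite('pics/w12.png',np.vstack([d['image'][:260],c[:330]])[...,::-1])
E
```

```text
(array([ 79.7, -66.4]), array([17.3, 18.3]), 88.8)
(array([508.5, 122.6]), array([45. , 45.7]), 0.4)
(array([ 516.8, -166.1]), array([30.6, 57. ]), 9.0)
(array([1021.8,  153.6]), array([43.5, 45.6]), -89.4)
```

View pics/w12.png

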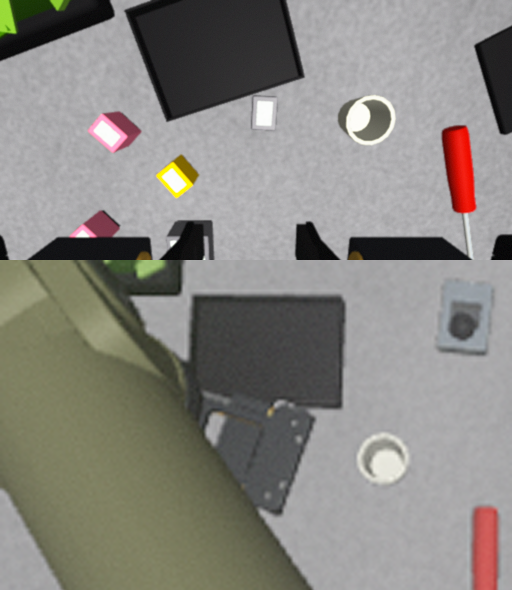

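The wrist picture shows the slim relay at (264,112), upright, knocked to about (544,216) next to the tray's near edge (the announced disturbance). The wide relay is partly visible at (185,240), under the left finger. I re-measure on the way down.

```bash
python3 -m jog '[[26,-17,0,-0.05],[52,-33,0,-0.05],[52,-33,-40,-0.05],[52,-33,-80,-0.05],[52,-33,-100,-0.05],[52,-33,-100,-0.05],[52,-33,-100,-0.05],[52,-33,-100,-0.05]]'
python3 - <<'E'
from h import *
st();d=grab('wrist','w13.png')
hsv=cv2.cvtColor(d["image"],cv2.COLOR_RGB2HSV)
for th in(190,215,230):
    m=((hsv[...,1]<40)&(hsv[...,2]>th)).astype(np.uint8)
    for c in cv2.findContours(m,0,1)[0]:
        if cv2.contourArea(c)<300:continue
        r=cv2.minAreaRect(np.array([ray(d,*p[0],.05)[:2]*1000 for p in c],np.float32))
        if np.hypot(r[0][0]-544,r[0][1]-216)<30:print(th,cv2.boundingRect(c),r)
E
```

```text
time: 37.15
position: [0.5451, 0.2184, 0.0993]
tool_rot: [-3.088, 0.572, -0.004]
ft_force: [-1.0, 1.1, -0.2]
grip_width: 0.599
t 37.15 pos [545.1 218.4  99.3] jaw 69.0 tilt [ 0.003  0.001 -1.   ] F [-1.   1.1 -0.2] w 52.1
230 (236, 188, 30, 39) ((544.59375, 216.4949188232422), (20.79001808166504, 29.106698989868164), 69.05319213867188)
```

```bash
python3 -m jog '[[0,-1,-40,0],[0,-1,-69,0],[0,-1,-69,0],[0,-1,-69,0],[0,-1,-69,0],[0,-1,-69,0],[0,-1,-69,0],[0,-1,-69,0]]'
python3 -m jog '[[0,0,0,0],[0,0,0,0],[0,0,0,0],[0,0,0,0],[0,0,0,0],[0,0,0,0],[0,0,0,0],[0,0,0,0]]' -1 20
python3 -m jog '[[0,0,30,0],[0,0,60,0],[40,-10,60,0],[75,-22,60,0],[75,-22,60,0],[75,-22,30,0],[75,-22,5,0],[75,-22,5,0]]'; python3 -c "
from h import *
st()"
python3 -m jog '[[0,0,-1,0],[0,0,-1,0],[0,0,-1,0],[0,0,-1,0],[0,0,20,0],[0,0,60,0],[-30,30,120,0],[-60,70,170,0]]' 0.1; python3 -c "
from h import *
st()"
```

```text
time: 38.2
position: [0.5441, 0.2168, 0.0288]
tool_rot: [3.089, -0.572, 0.0]
ft_force: [-0.1, -0.4, 0.7]
grip_width: 0.603
time: 39.2
position: [0.544, 0.2169, 0.0286]
tool_rot: [-3.089, 0.572, 0.0]
ft_force: [-0.3, 1.3, -0.3]
grip_width: 0.273
time: 40.2
position: [0.6171, 0.1954, 0.0322]
tool_rot: [3.089, -0.57, -0.005]
ft_force: [-1.1, -0.2, -0.5]
grip_width: 0.275
t 40.2 pos [617.1 195.4  32.2] jaw 69.1 tilt [-0.003 -0.    -1.   ] F [-1.1 -0.2 -0.5] w 24.0
time: 41.2
position: [0.5673, 0.2545, 0.1933]
tool_rot: [-3.087, 0.576, -0.003]
ft_force: [0.7, 0.2, 0.6]
grip_width: 0.55
t 41.2 pos [567.3 254.5 193.3] jaw 68.9 tilt [ 0.002  0.001 -1.   ] F [0.7 0.2 0.6] w 47.9
```

```bash
python3 -m jog '[[-50,30,0,0.06],[-100,60,0,0.06],[-137,82,0,0.06],[-137,82,0,0.06],[-137,82,-40,0.06],[-137,82,-80,0.06],[-137,82,-90,0.06],[-137,82,-90,0.06]]' 1
python3 - <<'E'
from h import *
st();d=grab('wrist','w14.png')
for o in tops(d,amin=200):print(o)
E
```

```text
time: 42.2
position: [0.4305, 0.3367, 0.1005]
tool_rot: [-3.105, 0.479, -0.0]
ft_force: [-0.0, -0.3, -0.2]
grip_width: 1.002
t 42.2 pos [430.5 336.7 100.5] jaw 72.4 tilt [ 0.  0. -1.] F [-0.  -0.3 -0.2] w 87.1
(array([421.3, 343.7]), array([36.9, 44.5]), -17.8)
(array([476.1, 441.8]), array([14.2, 22.2]), 23.6)
(array([509.8, 324.6]), array([13.6, 21.7]), 20.3)
(array([575. , 369.2]), array([13.8, 22.3]), 27.2)
```

```bash
python3 -m jog '[[-9,7,-10,0],[-9,7,-30,0],[-9,7,-71,0],[-9,7,-71,0],[-9,7,-71,0],[-9,7,-71,0],[-9,7,-71,0],[-9,7,-71,0]]'
python3 -m jog '[[0,0,0,0],[0,0,0,0],[0,0,0,0],[0,0,0,0],[0,0,0,0],[0,0,0,0],[0,0,0,0],[0,0,0,0]]' -1 25
python3 -m jog '[[0,0,40,0],[0,0,80,0],[20,-10,110,0.05],[60,-20,110,0.15],[110,-40,110,0.25],[160,-60,110,0.3],[199,-76,110,0.3],[199,-76,110,0.3]]'
python3 - <<'E'
from h import *
st();d=grab('wrist','w15.png')
E
```

```text
time: 43.25
position: [0.4214, 0.3436, 0.0294]
tool_rot: [-3.104, 0.479, -0.001]
ft_force: [-0.9, 0.6, -0.8]
grip_width: 0.999
time: 44.25
position: [0.421, 0.3435, 0.0288]
tool_rot: [3.105, -0.479, -0.0]
ft_force: [-0.8, 0.7, -0.6]
grip_width: 0.527
time: 45.25
position: [0.6232, 0.2631, 0.1376]
tool_rot: [3.139, -0.02, 0.0]
ft_force: [0.2, 0.0, -1.7]
grip_width: 0.529
t 45.25 pos [623.2 263.1 137.6] jaw 89.3 tilt [ 0.    -0.003 -1.   ] F [ 0.2  0.  -1.7] w 46.1
```

```bash
python3 -m jog '[[-1,2,-30,0],[-1,2,-70,0],[-1,2,-95,0],[-1,2,-106,0],[-1,2,-106,0],[-1,2,-106,0],[-1,2,-106,0],[-1,2,-106,0]]'; python3 -c "
from h import *
st()"
python3 -m jog '[[0,0,-1,0],[0,0,-1,0],[0,0,-1,0],[0,0,-1,0],[0,0,20,0],[0,0,60,0],[0,0,110,0],[-60,-10,150,0]]' 0.3
python3 -m jog '[[-40,-55,20,0],[-80,-110,20,0],[-80,-170,20,0],[-80,-170,20,0],[-80,-170,20,0],[-80,-170,20,0],[-80,-170,20,0],[-80,-170,20,0]]' -1
python3 - <<'E'
from h import *
st();d=grab('wrist');t=grab('top','t3.png')
cv2.imwrite('pics/w16.png',np.vstack([d['image'][:240],t['image'][60:320]])[...,::-1])
E
```

```text
time: 46.3
position: [0.6192, 0.2695, 0.0332]
tool_rot: [-3.141, 0.01, -0.001]
ft_force: [0.2, 0.7, -0.9]
grip_width: 0.53
t 46.3 pos [619.2 269.5  33.2] jaw 89.6 tilt [ 0.001  0.    -1.   ] F [ 0.2  0.7 -0.9] w 46.1
time: 47.3
position: [0.5706, 0.261, 0.1811]
tool_rot: [-3.139, 0.014, -0.009]
ft_force: [-0.7, -0.3, 1.2]
grip_width: 0.649
time: 48.3
position: [0.4875, 0.0918, 0.1969]
tool_rot: [3.142, -0.007, -0.001]
ft_force: [0.5, 0.6, 0.3]
grip_width: 0.007
t 48.3 pos [487.5  91.8 196.9] jaw 89.7 tilt [-0.001 -0.    -1.   ] F [0.5 0.6 0.3] w 0.6
```

View pics/w16.png

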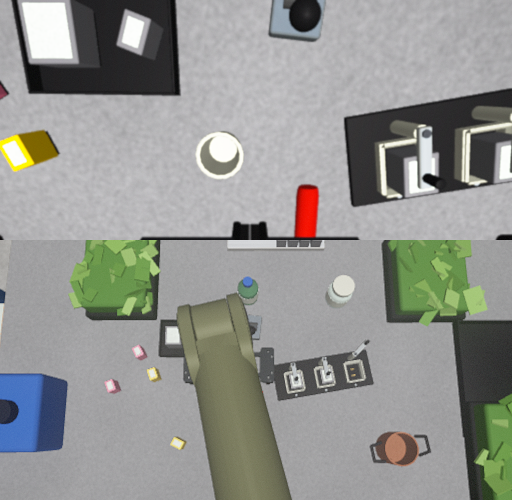

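Both odd relays stand inside the tray (wrist view (50,30) and (135,35)). Levers 0 and 1 are shut over their relays, and the cup and screwdriver haven't moved. The isolator ball is at (304,13).

```bash
python3 - <<'E'
from h import *
d=grab('wrist');print(ray(d,304,13,.0747),[ray(d,u,v,.025)[:2].round(3) for u,v in((271,34),(322,40))])
for o in tops(d,.053,200):print(o)
E
python3 -m jog '[[40,-24,0,0],[82,-48,0,0],[82,-48,-40,0],[82,-48,-90,0],[82,-48,-134,0],[82,-48,-134,0],[82,-48,-134,0],[82,-48,-134,0]]'; python3 -c "
from h import *
st()"
```

```text
[0.62796691 0.04536798 0.0747    ] [array([0.621, 0.069]), array([0.615, 0.019])]
(array([485.3, -82.4]), array([26.3, 35.7]), 10.2)
(array([ 498.6, -163.9]), array([12.8, 34.9]), 13.3)
(array([487.3, -44.6]), array([16.6, 61.1]), 25.1)
(array([509.9, 323.2]), array([13.8, 21.5]), 20.0)
(array([505.9, -85.7]), array([13.9, 42.7]), 8.7)
(array([ 501.3, -125.2]), array([20., 60.]), 27.4)
(array([555.6,  68.3]), array([28.7, 46.8]), 3.5)
(array([618.4, 194.2]), array([15.8, 23.9]), -20.8)
(array([619.8, 269.5]), array([37.9, 45.1]), -0.3)
time: 49.45
position: [0.5715, 0.0431, 0.0658]
tool_rot: [-3.141, 0.01, -0.007]
ft_force: [0.8, 0.4, -0.1]
grip_width: 0.005
t 49.45 pos [571.5  43.1  65.8] jaw 89.6 tilt [ 0.004  0.    -1.   ] F [ 0.8  0.4 -0.1] w 0.4
```

```bash
python3 -m jog '[[14,1,0,0],[28,1,0,0],[42,1,0,0],[56,0,0,0],[70,-1,0,0],[80,-2,0,0],[88,-3,0,0],[92,-3,0,0]]'; python3 -c "
from h import *
st()"
python3 -m jog '[[2,0,0,0],[4,0,0,0],[6,0,0,0],[8,0,0,0],[8,0,0,0],[8,0,0,0],[8,0,0,0],[8,0,0,0]]'; python3 -c "
from h import *
st()"
```

```text
time: 50.45
position: [0.6607, 0.0395, 0.0624]
tool_rot: [3.141, -0.01, -0.005]
ft_force: [-6.1, 1.3, 0.5]
grip_width: 0.008
t 50.45 pos [660.7  39.5  62.4] jaw 89.6 tilt [-0.003 -0.    -1.   ] F [-6.1  1.3  0.5] w 0.7
time: 51.45
position: [0.6612, 0.0395, 0.0622]
tool_rot: [3.14, -0.009, -0.028]
ft_force: [-21.1, -1.0, 11.4]
grip_width: 0.004
t 51.45 pos [661.2  39.5  62.2] jaw 89.7 tilt [-0.018 -0.001 -1.   ] F [-21.1  -1.   11.4] w 0.3
```

Hard stop at x=661, so it's thrown. I retreat clear of everything and take a final look.

```bash
python3 -m jog '[[-15,0,0,0],[-45,0,0,0],[-70,0,30,0],[-70,0,80,0],[-90,0,130,0],[-110,-40,150,0],[-120,-60,150,0],[-120,-60,150,0]]'
python3 - <<'E'
from h import *
st();d=grab('wrist');s=grab('scene')
a=cv2.resize(s['image'][140:300,120:420],(720,384),interpolation=2)
b=cv2.resize(d['image'][:220],(480,206));o=np.zeros((590,720,3),np.uint8);o[:384]=a;o[384:590,:480]=b
cv2.imwrite('pics/fin.png',o[...,::-1])
E
```

```text
time: 52.45
position: [0.5497, -0.0223, 0.2142]
tool_rot: [3.141, -0.016, 0.004]
ft_force: [0.2, 0.5, 0.0]
grip_width: 0.004
t 52.45 pos [549.7 -22.3 214.2] jaw 89.4 tilt [ 0.003 -0.001 -1.   ] F [0.2 0.5 0. ] w 0.3
```

View pics/fin.png

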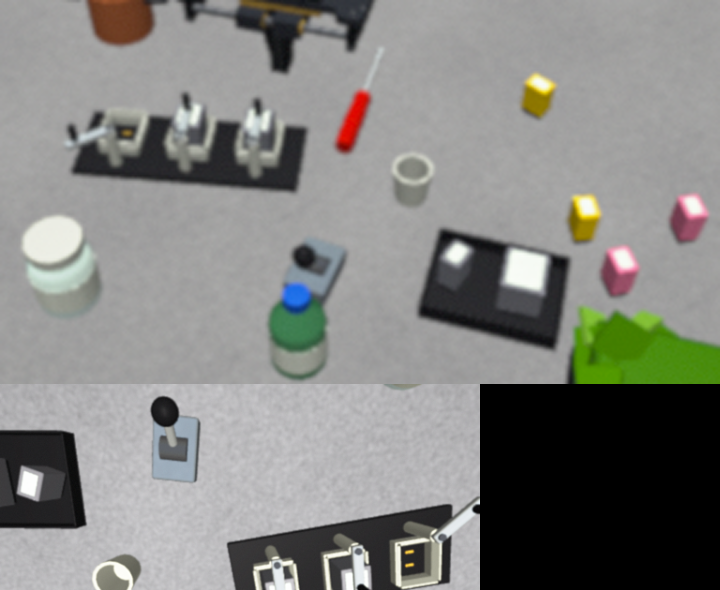

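The final view shows the isolator leaning away from the robot (ball at (165,410)), both used levers shut, both odd relays in the tray, and no relays left on the bench. The cup, screwdriver, jar, bottle, pot and look-alikes are all upright.

```bash
python3 -c "
from h import *
print(close_job())"
```

```text
the job is handed in; nothing more can be done
None
```

I handed the job in at about 52 s of the 210 s allowed, with the task done as asked. Only two fitting relays were on the bench. They are plugged into socket0 and socket1 with both levers shut, and the slim and wide relays are in the spares tray. I threw the isolator last.

**Last checks:**
- **Seating:** both relays came to a hard stop at the expected height. Pressing the socket0 relay read its top at 60.4 mm, against about 60 mm expected.
- **Levers and isolator:** each lever stopped dead under 12–17 N, at the same relative position, and the isolator stopped under 21 N. The last picture shows both levers shut, the isolator leaning away from the robot and the bystanders upright. I checked by eye that the bystanders had not shifted and did not measure them all again.

**What went wrong on the way:**
- **Lever0:** my second push on it missed the pin. I checked the relay was home and pushed again.
- **Socket1:** the arm stopped about 10 mm short of it, and I corrected that before inserting the relay.
- **Slim relay:** it had been knocked a few centimetres during the run, so I found it again beside the tray before picking it up.

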